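# Turn up the seedling lamp with its thumbwheel

### The arm

A 7-joint arm with a two-finger parallel gripper is mounted at the origin on the work surface; the furniture and walls round the work are solid. World frame = base frame: x ahead of the robot, y to its left, z up, the work surface at z = 0. Lengths are in m, angles in rad, forces in N, time in s.
With the tool pointing down it reaches from about 0.425 to 0.925 m from the base axis. Payload 6.8 kg.
Tool frame: the origin (TCP) lies midway between the tips of the shut fingers; the grasp point (between the pads) lies 19 mm behind it; x points along the fingers, y is the direction in which the jaws open and shut, and the axes are right-handed (so a half turn about x gives the same grasp; the last joint's range is limited). The gripper opens to 85 mm and grips with 20 to 120 N. Pads are 22 mm wide; open, the fingers measure 114 mm over their backs; the gripper's body (76 mm by 85 mm) begins 54 mm behind the grasp point. The pads swing forward as they close: fully open they stand 13 mm farther back than shut.
Start: joints at [-1.28, 0.477, 0.022, 1.555, -0.011, 1.109, -0.083], TCP at [0.262, 0.622, 0.231] pointing down, gripper open.
Joint ranges: [-2.96, 2.96], [-0.34, 2.1], [-1.41, 1.46], [0.24, 2.44], [-1.37, 4.51], [0.17, 1.92], [-2.96, 2.96]. Speed limits (rad/s): [2.39, 2.39, 3.14, 3.14, 3.14, 3.14, 3.14].

### API

Orientations are given as a rotation vector (axis times angle).
In Python, from bench import r, viewer, nets gives the robot as it stands.
- The arm moves only by the shell command python3 -m pendant 'ROWS' [FORCE]. ROWS is JSON, one flat list of numbers, 5 for each row, row after row: the finger opening in mm, from 0 to 85.4, then the shift along the tool's x, y, z in mm, then the turn about the tool's x in rad. A call has 1 to 20 rows; each row shifts and turns the commanded pose from where the row before left it, along the tool's axes as they then stand; what a row does not reach is not made up. A row lasts 1/8 s, in which the tool goes at most 62.5 mm and 10.7 degrees, less where a joint would pass 70% of its speed; a pose out of reach is approached as far as the arm can. A call with a gripper value outside its range is refused whole. The fingers move at their own pace and stop on an object; FORCE is the grip in N (left out, the last holds). Time passes only in rows, so rows that do not move let the fingers close. It gives the time, the measured TCP pose, the force and the opening at its end, in the units of the state.
- r.get_obs(): the state, without advancing time (a new reading comes with each control period).
- viewer.grab_frame(name): name is "scene" or "top" or "wrist"; returns (picture, depth): 420x560x3 uint8, red, green, blue; 420x560 float32, m along the optical axis (not along the pixel's ray), 0 where there is no reading.
- viewer.calibration(name): a dict with "mtx" (3x3 intrinsics, pixels), "world_to_cam" (4x4, takes a point from world to camera coordinates). Camera axes: x right, y up, looking along -z (the intrinsics and any distortion apply to the point x, -y, -z); pixel columns grow to the right and rows downward; lengths in m; the calibration is good to about 2 mm. A picture is of the moment at which its call begins: read the wrist's pose just before it. calibration takes no time and is no camera call; for the wrist camera it gives the pose at the moment of the call.
- r.hand_in(): hands the job in, once; it reports no verdict.
Trained networks look in the newest picture that a camera, given by its name, has taken for a name from the list of things; names that differ only in an ending like _2 or _b are one class to them, and where a whole thing is asked for, a point or a joint stands for the part that bears it (a point fixed in the world has none). Each returns a list of dicts, best first, with "score" (0 to 1); they miss things now and then, are a little off and sometimes report something else, mostly with a low value. They report only what shows in the picture. A call takes as long as a camera call.
- nets.look_for(name, camera): "location" ([x, y, z] in m, in world coordinates, good to about 4 mm: the middle of the surface that is visible of it).
- nets.silhouettes(name, camera): "mask" (420x560 bool, what is visible of it).
The state is a dict: "clock": time; "joints": joint angles; "qvel": joint speeds; "tau": joint torques, N m; "tcp_pos": TCP position; "orientation": TCP orientation; "contact_force": force on the tool from outside, world axes, zero at the start; "moment": the same for the moment, N m; "grip_width": finger opening in m.
Only numpy, scipy, OpenCV 4.12 (cv2) and the standard library are available. Lean on these libraries where they do the work, as an engineer would, in place of code of your own. Each camera call takes 0.05 s, during which the arm holds its last target. There are 200 camera calls.

### The job

Turn up the seedling lamp: on the grey control box with the orange thumbwheel, roll the wheel with a fingertip until the red pointer in its window stands over the green set-point plate, then let go. Leave the box with the blue thumbwheel as it is set.

Things in the scene. Friction and masses are not known exactly. Their poses are not given: they have to be found in the camera images.
- lamp_control: Grey box fixed to the bench, 150 (x) x 100 (y) x 60 mm high, with the ORANGE thumbwheel. Origin: centre of its underside; z up, x along its length, roughly away from the robot. The wheel stands in a slot in the box's top: the highest point of its rim is at (0, -20, 74) mm, between black finger guards 64 mm high, so it is too low to pinch.
- lamp_control_wheel (a joint): Turn of the orange wheel, 0 to 2.6 rad; 64 mm across, 20 mm wide, axle along the box's y. Dragging the top of its rim to the box's +x raises the value and moves the pointer +x, 30 mm per rad (0.94 mm per mm of rim). Springs down up to 8 mm when pressed (1.5 to 5.5 N); pressed 4 to 6 mm, a fingertip grips it. Turns at about 0.6 N at the rim, stays where left.
- lamp_control_pointer (a point): Centre of the red pointer of that box, a bar 4 mm (x) x 18 mm (y) under the clear window beside the wheel, on the box's line y = +28 mm, 57 mm above its underside. It moves along the box's x, driven by the wheel only (and sinks with it when pressed), from x = -40 mm (wheel at 0) to +38 mm. Axes as the box's.
- lamp_control_mark (a point): Centre of the green set-point plate under the same window, 20 mm (x) x 17 mm (y), on the box's line y = +28 mm, 10 mm below the pointer. It stays where it is; its place along the window differs each time, 25 to 60 mm to the +x side of the pointer's start. Axes as the box's.
- mat_control_pointer (a point): Centre of the red pointer of the other box, of the same make, that has the BLUE thumbwheel (the heat mat's control). To be left as it is.

How it is judged:
At the end, for the whole second after the job is handed in: The middle of the red pointer of the orange-wheeled box stands over its green plate (within 10 mm of the plate's centre along the window) and stays there (x of lamp_control_pointer in the frame of lamp_control_mark between -0.01 and 0.01 m); the robot touches nothing.
It fails at once if the pointer of the blue-wheeled box is moved by more than 6 mm (distance of mat_control_pointer from where it was at the start of the episode above 0.006 m).
It also fails if it takes over 38 s, if anything falls off the work surface, if the arm or the gripper's body presses on something with over 40 N, if the wrist force passes 120 N, or if a joint passes its speed limit or range.

## Working session

There is one attempt and no reset: what is moved stays moved. The work goes in short steps, Python scripts to look and compute and a shell command to move; the robot and the scene stay as the last step left them, time stands still between calls to the robot, and variables do not carry over. Pictures are saved under pics/ and viewed, about 8 in all and at most 12, crops included, and the job is handed in when it is done.

```bash
ls; mkdir -p pics
cat > h.py <<'E'
import numpy as np, cv2
from bench import r, viewer, nets
from scipy.spatial.transform import Rotation as R
def save(n,p): cv2.imwrite('pics/'+n+'.png',cv2.cvtColor(p,cv2.COLOR_RGB2BGR))
def w2p(c,P):
    k=viewer.calibration(c);q=k['world_to_cam']@np.append(P,1);v=k['mtx']@[q[0],-q[1],-q[2]];return v[:2]/v[2]
def p2w(c,u,v,d=None,z=None):
    k=viewer.calibration(c);M=np.linalg.inv(k['world_to_cam']);a=np.linalg.inv(k['mtx'])@[u,v,1];a=np.array([a[0],-a[1],-a[2]])
    if d is None:
        dr=M[:3,:3]@a; return M[:3,3]+dr*(z-M[2,3])/dr[2]
    return M[:3,:3]@(a*d)+M[:3,3]
E
python3 - <<'E'
from h import *
o=r.get_obs();print(o)
for c in('top','scene'):
    p,d=viewer.grab_frame(c);save(c+'0',p);np.save(c+'0d.npy',d);np.save(c+'0p.npy',p)
    for n in('lamp_control','lamp_control_wheel','lamp_control_pointer','lamp_control_mark','mat_control_pointer'):
        print(c,n,[(round(x['score'],2),np.round(x['location'],3)) for x in nets.look_for(n,c)][:3])
print(R.from_rotvec(o['orientation']).as_matrix().round(2))
E
```

```text
pics
{'clock': 0.0, 'joints': array([-1.28012484,  0.47778571,  0.02238133,  1.5564658 , -0.01147229,
        1.1092697 , -0.08310612]), 'qvel': array([ 1.14526627e-04,  4.43802317e-04, -1.73973999e-03, -9.69951767e-04,
        1.61987162e-03,  4.11049940e-05,  6.42889608e-04]), 'tau': array([ 7.36382594e-05, -5.96450007e+01,  1.60798229e+00, -2.81200057e+01,
        1.23994367e-02,  9.16169083e-03, -2.87181479e-05]), 'tcp_pos': array([0.26191005, 0.62147778, 0.23033011]), 'orientation': array([ 0.31141933,  1.54824614, -0.31424788]), 'contact_force': array([ 0.1874117 ,  0.09292686, -0.75539334]), 'moment': array([-0.04734844, -0.00469032,  0.05815399]), 'grip_width': 0.08528887900723986}
top lamp_control [(0.82, array([0.484, 0.104, 0.068]))]
top lamp_control_wheel [(0.83, array([0.48 , 0.088, 0.069]))]
top lamp_control_pointer []
top lamp_control_mark [(0.62, array([0.5  , 0.131, 0.045]))]
top mat_control_pointer []
scene lamp_control [(0.69, array([0.468, 0.124, 0.057]))]
scene lamp_control_wheel [(0.65, array([0.476, 0.093, 0.069]))]
scene lamp_control_pointer []
scene lamp_control_mark [(0.57, array([0.499, 0.125, 0.048]))]
scene mat_control_pointer []
[[-0.    0.39  0.92]
 [-0.    0.92 -0.39]
 [-1.   -0.    0.  ]]
```

View pics/top0.png

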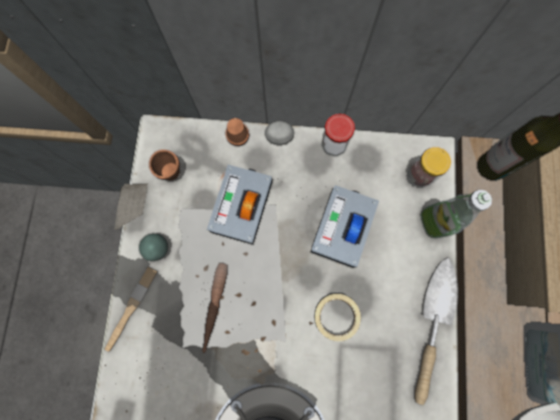

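View pics/scene0.png

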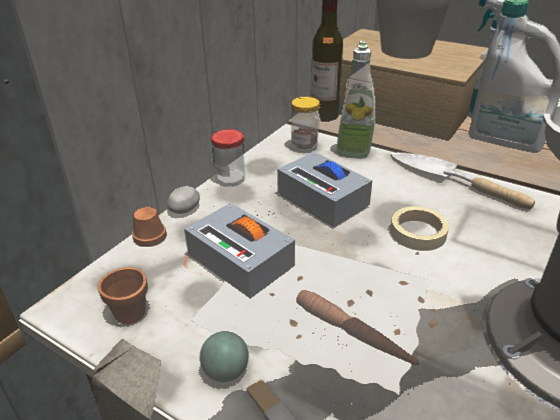

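```bash
cat > meas.py <<'E'
from h import *
def blobs(c,p):
    hsv=cv2.cvtColor(p,cv2.COLOR_RGB2HSV);H,S,V=cv2.split(hsv)
    for n,m,z in(('green',(H>40)&(H<85)&(S>120)&(V>60),.047),('red',((H<5)|(H>174))&(S>130)&(V>80),.057),('orange',(H>6)&(H<20)&(S>180)&(V>120),.072)):
        k,l,s,ce=cv2.connectedComponentsWithStats(m.astype('uint8'))
        for i in range(1,k):
            w=p2w(c,*ce[i],z=z)
            if s[i,4]>5 and .35<w[0]<.7 and -.2<w[1]<.25: print(c,n,s[i,4],ce[i].round(1),w.round(4))
E
python3 - <<'E'
from meas import *
for c in('top','scene'):
    p=np.load(c+'0p.npy');blobs(c,p)
viewer.grab_frame('top')
m=nets.silhouettes('lamp_control','top')[0]['mask']
d=np.load('top0d.npy');vs,us=np.nonzero(m)
W=np.array([p2w('top',u,v,d=d[v,u]) for u,v in zip(us,vs)])
t=W[(W[:,2]>.054)&(W[:,2]<.068)];print(len(t),np.median(t[:,2]))
print(cv2.minAreaRect((t[:,:2]*1000).astype('float32')))
E
```

```text
top green 39 [228. 196.] [0.5006 0.1328 0.047 ]
top green 38 [333.8 216.2] [ 0.4738 -0.0993  0.047 ]
top red 591 [339.1 127.8] [ 0.6739 -0.0994  0.057 ]
top orange 239 [247.5 204.8] [0.4788 0.0857 0.072 ]
scene green 8 [311.9 181.4] [ 0.4726 -0.1101  0.047 ]
scene green 36 [224.1 244.2] [0.5013 0.1238 0.047 ]
scene red 14 [329.6 188.4] [ 0.4261 -0.0918  0.057 ]
scene red 22 [241.4 252.4] [0.4588 0.135  0.057 ]
scene orange 247 [251.4 226.8] [0.4705 0.0904 0.072 ]Traceback (most recent call last):
  File "<stdin>", line 7, in <module>
  File "h.py", line 8, in p2w
    k=viewer.calibration(c);M=np.linalg.inv(k['world_to_cam']);a=np.linalg.inv(k['mtx'])@[u,v,1];a=np.array([a[0],-a[1],-a[2]])
ValueError: time passes only in moves, steps and waits
```

Run:
```python
from meas import *
p,d=viewer.grab_frame('top')
m=nets.silhouettes('lamp_control','top')[0]['mask']
k=viewer.calibration('top');M=np.linalg.inv(k['world_to_cam']);vs,us=np.nonzero(m)
a=np.linalg.inv(k['mtx'])@np.array([us,vs,np.ones(len(us))]);a=a*np.array([[1],[-1],[-1]])*d[vs,us]
W=(M[:3,:3]@a).T+M[:3,3]
t=W[(W[:,2]>.054)&(W[:,2]<.068)];print(len(t),np.median(t[:,2]))
rect=cv2.minAreaRect((t[:,:2]*1000).astype('float32'));print(rect)
o=r.get_obs();print(o['clock'],R.from_rotvec(o['orientation']).as_matrix().round(3))
cr=cv2.resize(p[150:280,190:400],None,fx=3.8,fy=3.8,interpolation=cv2.INTER_CUBIC);save('crop1',cr)
```

```text
2598 0.060735740193079035
((486.6986999511719, 106.14573669433594), (100.90361785888672, 151.1048126220703), 78.7775650024414)
0.8 [[ 0.     0.388  0.921]
 [ 0.     0.921 -0.388]
 [-1.     0.    -0.   ]]
```

View pics/crop1.png

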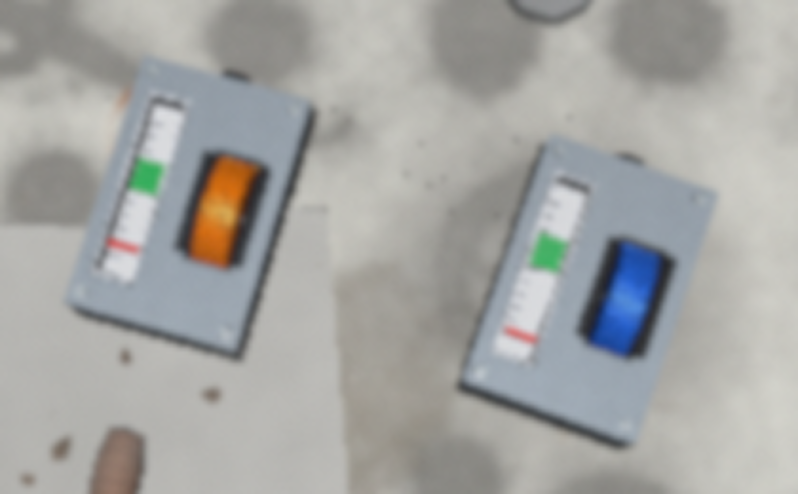

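```bash
cat >> meas.py <<'E'
C=np.array([.4867,.1061]);yaw=np.radians(-11.2);X=np.array([np.cos(yaw),np.sin(yaw)]);Y=np.array([-X[1],X[0]])
def box(w): q=np.asarray(w)[:2]-C; return np.array([q@X,q@Y])*1000
def tobox(bx,by,z):return np.append(C+X*bx/1000+Y*by/1000,z)
def delta(T):
    o=r.get_obs();M=R.from_rotvec(o['orientation']).as_matrix();return (M.T@(T-o['tcp_pos'])*1000).round(1)
E
python3 - <<'E'
from meas import *
for c,u,v,z in(('top',222.1,214.5,.057),('top',228.7,196.6,.047),('scene',241.4,252.4,.057),('scene',224.1,244.2,.047)):print(box(p2w(c,u,v,z=z)))
print(delta(tobox(-12,-20,.231)))
E
```

```text
[-35.84833704  26.75614925]
[ 7.54648338 26.98967519]
[-33.03900591  22.96743972]
[10.79465955 20.19240595]
[ 3.000e-01 -4.102e+02  3.996e+02]
```

```bash
python3 -m pendant '[0,0,-20,20,0, 0,0,-30,30,0, 0,0,-30,30,0, 0,0,-30,30,0, 0,0,-30,30,0, 0,0,-30,30,0, 0,0,-30,30,0, 0,0,-30,30,0, 0,0,-30,30,0, 0,0,-30,30,0, 0,0,-30,30,0, 0,0,-30,30,0, 0,0,-30,25,0, 0,0,-30,25,0, 0,50,0,0,-0.1, 0,50,0,0,-0.1, 0,0,0,0,0]' 20
python3 - <<'E'
from meas import *
print(delta(tobox(-12,-20,.072)),box(r.get_obs()['tcp_pos']))
print(R.from_rotvec(r.get_obs()['orientation']).as_matrix().round(3))
p,d=viewer.grab_frame('wrist');q,_=viewer.grab_frame('scene')
blobs('wrist',p)
save('w1',np.vstack([p[:,:],])); save('s1',cv2.resize(q[150:320,140:380],None,fx=3,fy=3,interpolation=cv2.INTER_CUBIC))
E
```

```text
clock: 2.92
tcp_pos: [0.469, 0.088, 0.1289]
orientation: [0.155, 1.571, -0.16]
contact_force: [-0.2, 0.6, 0.6]
grip_width: 0.0001
[56.9  1.4  2.2] [-13.88135629 -21.1783449 ]
[[-0.007  0.199  0.98 ]
 [-0.003  0.98  -0.199]
 [-1.    -0.004 -0.006]]
wrist green 446 [337.  243.9] [0.5069 0.1338 0.047 ]
wrist green 230 [ 49.1 266.5] [ 0.4781 -0.107   0.047 ]
wrist red 131 [342.9 193. ] [0.4628 0.143  0.057 ]
wrist red 133 [ 35.3 209.5] [ 0.4282 -0.0893  0.057 ]
wrist orange 909 [277.4 219.9] [0.4691 0.0912 0.072 ]
wrist orange 83 [277.3 240.9] [0.4849 0.0879 0.072 ]
```

View pics/w1.png

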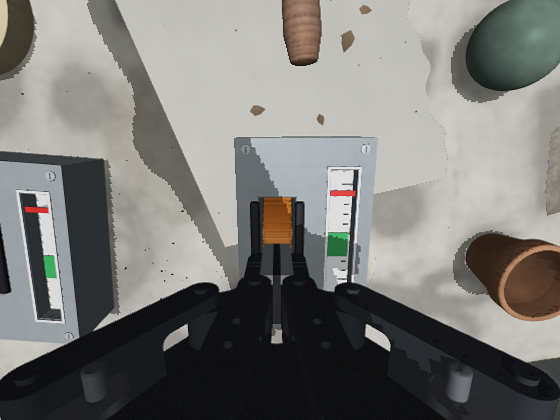

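View pics/s1.png

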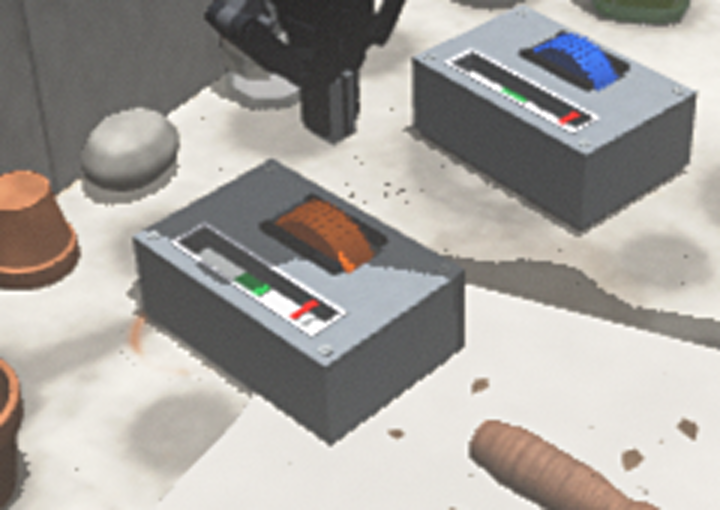

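```bash
python3 -m pendant '[0,20,1,1,0, 0,20,0,0,0, 0,10,0,0,0, 0,5,0,0,0, 0,3,0,0,0, 0,2,0,0,0, 0,0,0,0,0]'
python3 - <<'E'
from meas import *
o=r.get_obs();print(o['tcp_pos'],box(o['tcp_pos']),o['contact_force'])
p,d=viewer.grab_frame('wrist');blobs('wrist',p)
E
```

```text
clock: 3.9
tcp_pos: [0.4732, 0.0898, 0.0716]
orientation: [0.157, 1.564, -0.156]
contact_force: [0.6, 0.7, 2.0]
grip_width: -0.0001
[0.4732057  0.08984858 0.07164479] [-10.08071583 -18.56297177] [0.56623944 0.74559478 1.9510032 ]
wrist green 625 [351.5 269.7] [0.5004 0.1329 0.047 ]
wrist red 233 [359.4 206. ] [0.4575 0.1406 0.057 ]
wrist orange 8 [258.5 213. ] [0.4464 0.087  0.072 ]
wrist orange 36 [271.5 219. ] [0.4508 0.0927 0.072 ]
wrist orange 619 [268.6 236.7] [0.4598 0.0893 0.072 ]
```

```bash
python3 -m pendant '[0,2.5,0,0,0, 0,0,0,0,0, 0,0,0,3,0, 0,0,0,4,0, 0,0,0,4,0, 0,0,0,4,0, 0,0,0,4,0, 0,0,0,3,0, 0,0,0,0,0]'
python3 - <<'E'
from meas import *
o=r.get_obs();print(o['tcp_pos'],box(o['tcp_pos']),o['contact_force'])
p,d=viewer.grab_frame('wrist');blobs('wrist',p)
E
```

```text
clock: 5.08
tcp_pos: [0.4949, 0.0852, 0.0689]
orientation: [0.156, 1.564, -0.156]
contact_force: [0.9, 1.8, 1.8]
grip_width: -0.0002
[0.49491712 0.08523145 0.06888657] [ 12.11401926 -18.87506346] [0.9065215  1.81600615 1.82555191]
wrist green 816 [355.5 239.4] [0.5014 0.1328 0.047 ]
wrist red 227 [360.8 203.1] [0.4769 0.1363 0.057 ]
wrist orange 1833 [272.3 201.2] [0.4629 0.0905 0.072 ]
wrist orange 637 [270.4 236.9] [0.4808 0.0859 0.072 ]
```

```bash
python3 -m pendant '[0,-10,0,0,0, 0,-10,0,0,0, 0,0,0,-13,0, 0,0,0,-13,0, 0,10,0,0,0, 0,7,0,0,0, 0,3.3,0,0,0, 0,0,0,0,0]'
python3 - <<'E'
from meas import *
o=r.get_obs();print(o['tcp_pos'],box(o['tcp_pos']),o['contact_force'])
p,d=viewer.grab_frame('wrist');blobs('wrist',p)
E
python3 -m pendant '[0,0,0,3,0, 0,0,0,4,0, 0,0,0,4,0, 0,0,0,4,0, 0,0,0,4,0, 0,0,0,4,0, 0,0,0,2,0, 0,0,0,0,0]'
python3 - <<'E'
from meas import *
o=r.get_obs();print(o['tcp_pos'],box(o['tcp_pos']),o['contact_force'])
p,d=viewer.grab_frame('wrist');blobs('wrist',p)
E
```

```text
clock: 6.12
tcp_pos: [0.4687, 0.0905, 0.0681]
orientation: [0.156, 1.566, -0.156]
contact_force: [-1.2, -0.3, 2.6]
grip_width: -0.0
[0.4687386  0.09046345 0.06814064] [-14.58216933 -18.82747023] [-1.18884724 -0.25288029  2.56070801]
wrist green 406 [353.9 274.7] [0.4978 0.1339 0.047 ]
wrist red 215 [357.8 249. ] [0.4768 0.1364 0.057 ]
wrist orange 36 [272.5 227. ] [0.4497 0.0932 0.072 ]
wrist orange 283 [266.3 241.4] [0.4565 0.0886 0.072 ]
clock: 7.18
tcp_pos: [0.4938, 0.0855, 0.0686]
orientation: [0.156, 1.564, -0.156]
contact_force: [0.5, 0.1, 2.8]
grip_width: -0.0004
[0.49381829 0.08546828 0.06858493] [ 10.99011016 -18.85617869] [0.54250248 0.10204892 2.77403079]
wrist green 438 [356. 234.] [0.4969 0.1337 0.047 ]
wrist green 172 [354.8 254.1] [0.5095 0.1314 0.047 ]
wrist red 183 [357.7 246.6] [0.5004 0.1316 0.057 ]
wrist orange 1614 [272.6 202.1] [0.4622 0.0909 0.072 ]
wrist orange 593 [271.  237.1] [0.4798 0.0864 0.072 ]
```

```bash
python3 -m pendant '[0,-10,0,0,0, 0,-30,0,0,0, 0,-40,0,-20,0, 0,-40,0,-40,0, 0,0,0,-40,0, 0,0,0,-20,0, 0,0,0,0,0, 0,0,0,0,0]'
python3 - <<'E'
from meas import *
for c in('wrist','top','scene'):
    p,d=viewer.grab_frame(c);print(c);blobs(c,p);save(c+'9',p)
    if c=='wrist': a=p
    if c=='scene': b=p
save('fin',np.hstack([cv2.resize(a,(400,300)),cv2.resize(b[190:280,170:290],(400,300),interpolation=cv2.INTER_CUBIC)]))
print(r.get_obs()['clock'],r.get_obs()['contact_force'])
E
```

```text
clock: 8.22
tcp_pos: [0.3763, 0.1091, 0.1888]
orientation: [0.157, 1.564, -0.156]
contact_force: [0.6, 0.4, 0.0]
grip_width: -0.0002
wrist
wrist green 121 [104.4 319.6] [ 0.4727 -0.1039  0.047 ]
wrist red 60 [ 97.6 283.6] [ 0.4252 -0.088   0.057 ]
wrist orange 20 [276.2 325.2] [0.4998 0.0847 0.072 ]
top
top green 16 [226.6 198.1] [0.4956 0.1352 0.047 ]
top green 38 [333.8 216.2] [ 0.4738 -0.0993  0.047 ]
top red 588 [339.1 127.8] [ 0.6738 -0.0994  0.057 ]
top orange 151 [247.7 204.2] [0.4801 0.0855 0.072 ]
scene
scene green 8 [311.9 181.4] [ 0.4726 -0.1101  0.047 ]
scene green 14 [223.  243.9] [0.5032 0.124  0.047 ]
scene red 15 [329.6 188.5] [ 0.4261 -0.0914  0.057 ]
scene red 21 [222.1 239.5] [0.5028 0.1255 0.057 ]
8.375 [ 0.67916563 -0.30219997 -1.05898166]
```

View pics/fin.png

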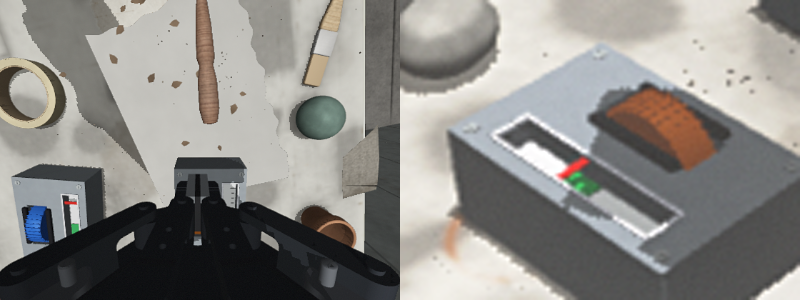

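```bash
python3 -c "
from bench import r
print(r.hand_in())"
```

```text
the job is handed in; nothing more can be done
None
```

I rolled the orange wheel forward in two pressed strokes of about 22 and 25 mm with the shut fingertips. I then lifted clear and handed the job in at about 8.4 s.

- **Orange box:** in the last scene picture the red pointer stands about 1 mm from the centre of the green plate along the window; the limit is 10 mm. I measured this against the plate's position in the first picture, because the pointer now covers part of it. The top camera's colour filter never picked out the red pointer. In the final wrist view the gripper hid the window, so only the scene camera confirms the end state. The wrist view just before the lift agreed with it.
- **Blue box:** its pointer moved less than 1 mm in the scene view, which is within measuring error.
- **Robot:** at the end the tool was at z = 0.19 m, clear of everything. The force reading was about 1 N, close to its value at the start. The highest reading at my checks was about 3 N.

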